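# Count along the match rack and shelve a matchbox in the third gap

### The job

The match rack is counted from the end where the round dark votive stands behind it. With the fingers closed, run a fingertip along the rack's sprung back rail from that end, pressing it down a little as you pass the first and second gaps, as far as the third gap. Then push the matchbox that lies in the front lane into that third gap until it is fully home against the back; do not pinch or lift it, and leave the votive, the tealight and the mug where they stand.

Things in the scene. Friction and masses are not known exactly. Their poses are not given: they have to be found in the camera images.
- rack: fixed light-wood match rack, 150 deep (x) by 204 wide (y) mm, base board 8 thick. Origin: centre of its underside; x points away from the robot to the back wall, y left along the row of gaps, z up. Back wall: face at x 51, top z 34 mm, the touch rail above and behind it. Soap boxes left of the rack have lids raised to z 170 mm: keep a gripper's long side along the rack's x
- lane (a point): centre of the front lane's floor (8 mm above the table, rack x -35 mm). The lane is 63 mm deep and open at both ends; a low lip bounds it in front (rack x -75 to -67 mm, top 12 mm above the table)
- nose (a point): front tip (rack x -4 mm) of the middle divider, at its top, 31 mm above the table. Five upright dividers 6 mm thick with pointed noses stand in a row every 48 mm (rack y = 96, 48, 0, -48, -96 mm) and leave four gaps 42 mm wide, open to the lane
- gap_a (a point): resting place of the matchbox's centre when it is fully home in the leftmost gap seen from the robot; x points into the gap (away from its mouth), y along the row to the left
- gap_b (a point): resting place of the matchbox's centre when it is fully home in the second from the left gap seen from the robot; x points into the gap (away from its mouth), y along the row to the left
- gap_c (a point): resting place of the matchbox's centre when it is fully home in the third from the left gap seen from the robot; x points into the gap (away from its mouth), y along the row to the left
- gap_d (a point): resting place of the matchbox's centre when it is fully home in the rightmost gap seen from the robot; x points into the gap (away from its mouth), y along the row to the left
- rail_mid (a point): middle of the touch rail's top face with the rail up, 44 mm above the table. The rail is a straight metal bar with a smooth flat top, 24 mm wide, 198 mm long, along the rack's y behind all four gaps
- touch_rail (a joint): how far the touch rail is pressed down, in m: 0 up, 0.006 at its stop. It springs back; about 1 N starts it and 5 N bottoms it. It counts as touched from 0.0008, with the closed fingertips behind the gap in question
- matchbox_mid (a point): centre of the loose matchbox, 30 g, 36 wide by 55 long by 16 mm high, lying flat on the base board in the front lane (its top 24 mm above the table) with its long side pointing into the gaps; this point is half-way up it
- votive: dark round bowl-shaped glass votive, 60 mm across, 44 mm high, loose, on the table behind one end of the rack: that end is where the counting begins. Origin at the centre of its underside
- tealight: tealight, 38 mm across, 20 mm high, loose, on the table behind the other end of the rack. Origin at the centre of its underside
- mug: white mug, 74 mm across, 83 mm high, loose bystander at the back of the table left of the rack. Origin at the centre of its underside
There are look-alikes about, which are no part of the job. Of the things that look like the part that bears matchbox_mid, the largest one is meant.

How it is judged:
By the outcome, as a careful person would: the job done as asked, in the order asked, and still so for the second after the job is handed in, with the robot touching nothing.
It also fails if it takes over 64 s, if anything falls off the work surface, if the arm or the gripper's body presses on something with over 40 N, if the wrist force passes 120 N, or if a joint passes its speed limit or range.

### The arm

A 6-joint arm with a two-finger parallel gripper is mounted at the origin on a cart in front of the work surface, level with it; the furniture and walls round the work are solid. World frame = base frame: x ahead of the robot, y to its left, z up, the work surface at z = 0. Lengths are in m, angles in rad, forces in N, time in s.
With the tool pointing down it reaches from about 0.3 to 0.875 m from the base axis. Payload 6.4 kg.
Tool frame: the origin (TCP) lies on the centre line of the jaws, within the pads' length; the fingertips stand 25 mm ahead of it and the grasp point (between the pads) lies 6 mm ahead of it; z points along the fingers, y is the direction in which the jaws open and shut (so a half turn about z gives the same grasp; the last joint's range is limited). The gripper opens to 85 mm and grips with 20 to 120 N. Pads are 22 mm wide; open, the fingers measure 114 mm over their backs; the gripper's body (76 mm by 85 mm) begins 54 mm behind the grasp point. The pads swing forward as they close: fully open they stand 13 mm farther back than shut.
Start: joints at [-1.539, 0.181, 1.607, -0, 1.354, -0.206], TCP at [0.135, -0.559, 0.256] pointing down, gripper open.
Joint ranges: [-2.99, 2.99], [-0.89, 2.07], [0.3, 2.58], [-1.14, 4.28], [0, 2.63], [-3.12, 3.12]. Speed limits (rad/s): [2.57, 2.57, 3.01, 3.14, 3.14, 3.14].

### API

Orientations are given as a rotation vector (axis times angle).
In Python, from station import robot gives the robot as it stands.
- The arm moves only by the tool arm_command, never from a script. Its argument "rows" is a list of rows, each an object with "hand": the closure in counts, from 0 (fully open) to 255 (shut); "dp": the shift along the tool's x, y, z in mm, a list of three; "yaw": the turn about the tool's z in rad. In form: [{"hand": hand, "dp": [tx, ty, tz], "yaw": yaw}, ...]. A call has 1 to 12 rows; each row shifts and turns the commanded pose from where the row before left it, along the tool's axes as they then stand; what a row does not reach is not made up. A row lasts 1/12 s, in which the tool goes at most 41.7 mm and 7.16 degrees, less where a joint would pass 70% of its speed; a pose out of reach is approached as far as the arm can. A call is refused whole if a number of a shift passes 41.7 or a number of a turn 0.125, either way. A call with a gripper value outside its range is refused whole. The fingers move at their own pace and stop on an object; the grip force is fixed at half the most. Time passes only in rows, so rows that do not move let the fingers close. It gives the time, the measured TCP pose, the force and the opening at its end, in the units of the state.
- robot.read_state(): the state, without advancing time (a new reading comes with each control period).
- robot.get_image(name): name is "side" or "top" or "wrist"; returns a dict with "frame" (480x640x3 uint8, blue, green, red), "fx", "fy", "cx", "cy" (pixels), "view" (4x4, takes a point from world to camera coordinates); the wrist camera has in their place "tool_from_camera" (4x4, takes a point from camera to tool coordinates, whose origin is the TCP and whose axes are the flange's). Camera axes: x right, y up, looking along -z (the intrinsics and any distortion apply to the point x, -y, -z); pixel columns grow to the right and rows downward; lengths in m; the calibration is good to about 2 mm. A picture is of the moment at which its call begins: read the wrist's pose just before it. There is no depth.
- robot.job_done(): hands the job in, once; it reports no verdict.
The state is a dict: "time_s": time; "qpos": joint angles; "dq": joint speeds; "effort": joint torques, N m; "tcp_pos": TCP position; "eef_rot": TCP orientation; "force": force on the tool from outside, world axes, zero at the start; "moment": the same for the moment, N m; "grip_width": finger opening in m.
Only numpy, scipy, OpenCV 4.12 (cv2) and the standard library are available. Lean on these libraries where they do the work, as an engineer would, in place of code of your own. Each camera call takes 0.05 s, during which the arm holds its last target. There are 200 camera calls.

## Working session

There is one attempt and no reset: what is moved stays moved. The work goes in short steps, Python scripts to look and compute and a tool call to move; the robot and the scene stay as the last step left them, time stands still between calls to the robot, and variables do not carry over. Pictures are saved under pics/ and viewed, about 8 in all and at most 12, crops included, and the job is handed in when it is done.

Besides the shell and the picture viewer there is one more tool, called after "Request:" by a JSON object that holds its "method" and its "body". arm_command: Moves the arm, as the interface text tells. Its arguments: {"type":"object","properties":{"rows":{"type":"array"}},"required":["rows"]}

```bash
mkdir -p pics; ls; python3 - <<'E'
from station import robot
import cv2,numpy as np
s=robot.read_state();print({k:np.round(v,3).tolist() for k,v in s.items()})
for n in("side","top"):
    d=robot.get_image(n);cv2.imwrite(f"pics/{n}0.png",d["frame"]);print(n,d["fx"],d["fy"],d["cx"],d["cy"],np.round(d["view"],4).tolist(),[k for k in d])
E
```

```text
pics
{'time_s': 0.0, 'qpos': [-1.539, 0.182, 1.608, 0.0, 1.354, -0.206], 'dq': [-0.001, 0.001, 0.001, 0.002, -0.0, 0.0], 'effort': [0.001, -44.487, -35.134, -0.0, 0.009, 0.0], 'tcp_pos': [0.135, -0.558, 0.255], 'eef_rot': [-3.118, -0.372, -0.0], 'force': [0.651, -0.079, 0.11], 'moment': [0.016, -0.048, -0.044], 'grip_width': 0.085}
side 571.351781627342 571.351781627342 314.9993497827413 244.37563318404844 [[-0.9994, 0.0335, -0.0069, 0.5576], [-0.0282, -0.6965, 0.717, -0.1713], [0.0192, 0.7167, 0.6971, -0.9343], [0.0, 0.0, 0.0, 1.0]] ['frame', 'fx', 'fy', 'cx', 'cy', 'view']
top 439.71622601468164 439.71622601468164 323.7682786641817 240.39169982400813 [[-0.012, -0.9998, -0.0149, -0.1753], [0.9825, -0.0145, 0.1858, -0.537], [-0.186, -0.0124, 0.9825, -0.7952], [0.0, 0.0, 0.0, 1.0]] ['frame', 'fx', 'fy', 'cx', 'cy', 'view']
```

View pics/top0.png

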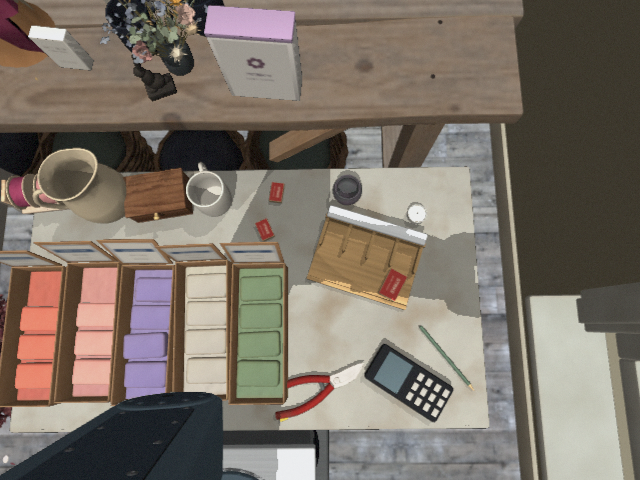

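View pics/side0.png

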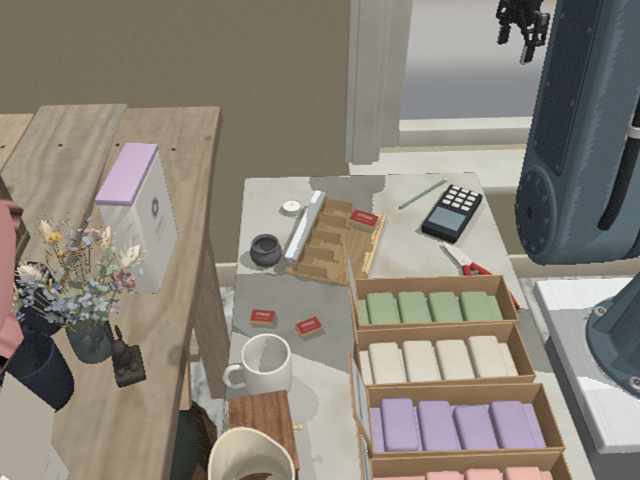

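Top view: votive (347,189) is at the rack's left end and the tealight (416,212) at the right. The large matchbox is in the lane at (393,285). The third gap from the votive is therefore gap_c. Next I'll enlarge the rack to measure it.

```bash
python3 - <<'E'
import cv2
i=cv2.imread("pics/top0.png")[170:318,300:440];t=cv2.resize(i,None,fx=4,fy=4,interpolation=cv2.INTER_CUBIC)
cv2.imwrite("pics/topc.png",t)
i=cv2.imread("pics/side0.png")[180:290,240:400];cv2.imwrite("pics/sidec.png",cv2.resize(i,None,fx=5,fy=5,interpolation=cv2.INTER_CUBIC))
E
```

```text
(no output)
```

View pics/topc.png

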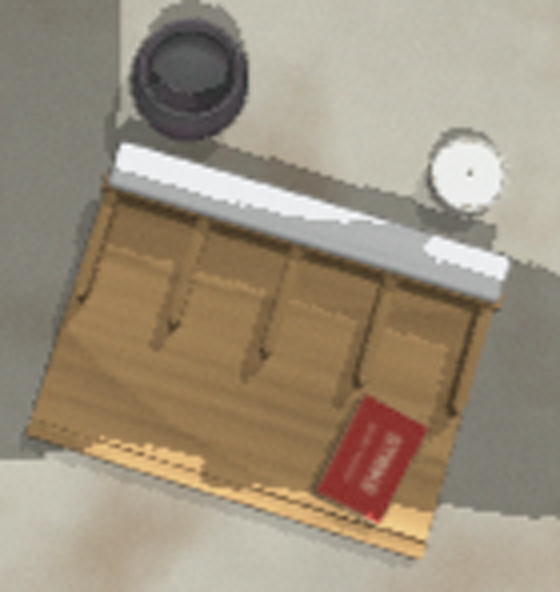

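View pics/sidec.png

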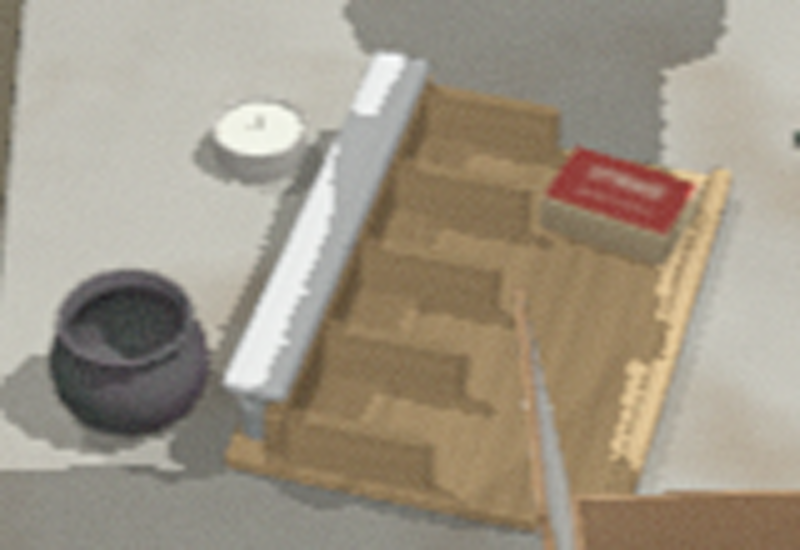

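Crops: rail corners are at (120,143),(508,258),(497,302),(108,185), noses at (82,303)…(453,414), and box corners at (365,395),(427,425),(377,523),(316,490), turned slightly relative to the rack. I'll fit these.

```bash
cat > h.py <<'E'
import numpy as np,cv2
from scipy.optimize import least_squares
from station import robot
V={"top":(439.716,323.768,240.392),"side":(571.352,314.999,244.376)}
VW={}
def views():
    for n in V: VW[n]=np.array(robot.get_image(n)["view"])
def proj(n,P):
    P=np.atleast_2d(P);c=P@VW[n][:3,:3].T+VW[n][:3,3];f,cx,cy=V[n]
    return np.c_[cx+f*c[:,0]/-c[:,2],cy-f*c[:,1]/-c[:,2]]
def ray(n,uv,z):
    f,cx,cy=V[n];uv=np.atleast_2d(uv).astype(float);R=VW[n][:3,:3];t=VW[n][:3,3];o=-R.T@t
    d=np.c_[(uv[:,0]-cx)/f,-(uv[:,1]-cy)/f,-np.ones(len(uv))]@R
    return o+d*((z-o[2])/d[:,2])[:,None]
def tc(a): return np.array(a,float)/4+[300,170]-.375
def sc(a): return np.array(a,float)/5+[240,180]-.4
def rk(p,P):
    c,s=np.cos(p[2]),np.sin(p[2]);P=np.atleast_2d(P).astype(float)
    return np.c_[p[0]+c*P[:,0]-s*P[:,1],p[1]+s*P[:,0]+c*P[:,1],P[:,2]]
E
python3 - <<'E'
from h import *
views()
rail=tc([(120,143),(508,258),(497,302),(108,185)]);R=[(12,99,44),(12,-99,44),(-12,-99,44),(-12,99,44)]
nz=tc([(174,330),(265,357),(358,387)]);N=[(-4,48,28),(-4,0,28),(-4,-48,28)]
lip=tc([(28,435),(420,557)]);L=[(-75,102,10),(-75,-102,10)]
rs=sc([(375,54),(428,62),(225,380)]);RS=[(12,-99,44),(-12,-99,44),(12,99,44)]
ls=sc([(732,172)]);LS=[(-75,-102,12)]
def res(p):
    off=np.array([p[3],0,0]);f=lambda n,P,o,uv:(proj(n,rk(p,(np.array(P)/1e3+o)))-uv).ravel()
    return np.r_[f("top",R,off,rail),f("top",N,0,nz),f("top",L,0,lip),f("side",RS,off,rs),f("side",LS,0,ls)]
r=least_squares(res,[.55,-.3,-.3,.065],loss='soft_l1');p=r.x
print(p,np.round(res(p),1))
b=ray("top",tc([(365,395),(427,425),(377,523),(316,490)]),.024)
bs=ray("side",sc([(575,147),(695,185),(660,232),(545,200)]),.024)
inv=lambda P:((P[:,:2]-p[:2])@np.array([[np.cos(p[2]),-np.sin(p[2])],[np.sin(p[2]),np.cos(p[2])]])*1e3).round(1)
print(inv(b),inv(b).mean(0));print(inv(bs),inv(bs).mean(0))
for nm,uv in(("vot",(190,52)),):
  print(inv(ray("top",tc(uv),.044)))
print("tea",inv(ray("top",tc((467,172)),.02)))
np.save("rack.npy",p)
E
```

```text
[ 0.50491111 -0.26534444 -0.31383606  0.06285726] [-0.3 -0.7  0.8 -0.3  0.3  0.4 -0.9  0.2 -0.7 -0.6  0.1 -0.2  0.6 -0.5
 -1.   0.5  0.7  1.   0.  -0.5  0.8 -0.1 -0.4  0.7 -0.  -0.3]
[[ -7.4 -51.8]
 [-12.6 -84.5]
 [-65.3 -74.1]
 [-58.8 -41.8]] [-36.025 -63.05 ]
[[-12.9 -85.5]
 [-64.2 -75.8]
 [-56.6 -44.8]
 [ -8.8 -51. ]] [-35.625 -64.275]
[[128.3  78.7]]
tea [[116.6 -70.6]]
```

Request:
{"method": "arm_command", "body": {"rows": [{"hand": 255,"dp": [0,0,0],"yaw": -0.113},{"hand": 255,"dp": [0,0,0],"yaw": -0.113},{"hand": 255,"dp": [0,0,0],"yaw": -0.113},{"hand": 255,"dp": [0,0,0],"yaw": -0.113},{"hand": 255,"dp": [0,0,0],"yaw": -0.113},{"hand": 255,"dp": [0,0,0],"yaw": -0.113},{"hand": 255,"dp": [0,0,0],"yaw": -0.113},{"hand": 255,"dp": [0,0,0],"yaw": -0.113},{"hand": 255,"dp": [0,0,0],"yaw": -0.113},{"hand": 255,"dp": [0,0,0],"yaw": 0},{"hand": 255,"dp": [0,0,0],"yaw": 0}]}}

```text
time_s: 1.12
tcp_pos: [0.1355, -0.5587, 0.2561]
eef_rot: [-2.546, -1.84, -0.0]
force: [-0.0, -0.4, -0.4]
grip_width: -0.0001
```

```bash
cat >> h.py <<'E'
def st():
    """TCP in rack frame, mm; tool y angle vs rack x, deg"""
    from scipy.spatial.transform import Rotation as Ro
    s=robot.read_state();p=np.load("rack.npy");c,n=np.cos(p[2]),np.sin(p[2]);d=np.array(s["tcp_pos"])[:2]-p[:2]
    M=Ro.from_rotvec(s["eef_rot"]).as_matrix()
    print("t",round(s["time_s"],2),"rack x,y,z",np.round([1e3*(c*d[0]+n*d[1]),1e3*(-n*d[0]+c*d[1]),1e3*s["tcp_pos"][2]],1),"yawerr deg",np.round(np.degrees(np.arctan2(M[1,1],M[0,1])-p[2]),2),"tilt",np.round(M[:,2],3),"F",np.round(s["force"],1),"grip",round(s["grip_width"],4),"q",np.round(s["qpos"],2))
    return s,M
E
python3 - <<'E'
from h import *
views();st();p=np.load("rack.npy")
P=ray("top",[(283,244),(288,264),(223,245)],.17)
d=(P[:,:2]-p[:2]);c,n=np.cos(p[2]),np.sin(p[2])
print(P, c*d[:,0]+n*d[:,1],-n*d[:,0]+c*d[:,1])
E
```

```text
t 1.22 rack x,y,z [-260.8 -393.1  256.2] yawerr deg -0.3 tilt [ 0.  0. -1.] F [ 1.3 -0.   0.6] grip -0.0002 q [-1.54  0.18  1.61  0.    1.35 -1.22]
[[ 0.50668915 -0.11711524  0.17      ]
 [ 0.47353134 -0.12542785  0.17      ]
 [ 0.50646703 -0.01844569  0.17      ]] [-0.04406858 -0.07304066 -0.0747401 ] [0.14153804 0.12339532 0.23531964]
```

Request:
{"method": "arm_command", "body": {"rows": [{"hand": 255,"dp": [32.5,18,0],"yaw": 0},{"hand": 255,"dp": [32.5,18,0],"yaw": 0},{"hand": 255,"dp": [32.5,18,0],"yaw": 0},{"hand": 255,"dp": [32.5,18,0],"yaw": 0},{"hand": 255,"dp": [32.5,18,0],"yaw": 0},{"hand": 255,"dp": [32.5,18,0],"yaw": 0},{"hand": 255,"dp": [32.5,18,0],"yaw": 0},{"hand": 255,"dp": [32.5,18,0],"yaw": 0},{"hand": 255,"dp": [32.5,18,0],"yaw": 0},{"hand": 255,"dp": [32.5,18,0],"yaw": 0},{"hand": 255,"dp": [32.5,18,0],"yaw": 0},{"hand": 255,"dp": [32.5,18,0],"yaw": 0}]}}

```text
time_s: 2.22
tcp_pos: [0.4631, -0.2537, 0.2565]
eef_rot: [2.545, 1.841, 0.0]
force: [0.8, -0.1, 0.5]
grip_width: 0.0
```

Request:
{"method": "arm_command", "body": {"rows": [{"hand": 255,"dp": [0,0,0],"yaw": 0},{"hand": 255,"dp": [0,0,0],"yaw": 0}]}}

```text
time_s: 2.38
tcp_pos: [0.4631, -0.2536, 0.2563]
eef_rot: [-2.541, -1.847, 0.0]
force: [-0.9, -0.4, 0.8]
grip_width: 0.0002
```

```bash
python3 - <<'E'
from h import *
s,M=st();d=robot.get_image("wrist")
T=np.array(d["tool_from_camera"]);print(d["fx"],d["cx"],d["cy"],[k for k in d],np.round(T,4).tolist())
p=np.load("rack.npy")
im=d["frame"].copy();cv2.imwrite("pics/w1raw.png",im)
R=M@T[:3,:3];t=M@T[:3,3]+s["tcp_pos"]
def pj(P):
    c=(np.atleast_2d(P)-t)@R;return np.c_[d["cx"]+d["fx"]*c[:,0]/-c[:,2],d["cy"]+d["fy"]*c[:,1]/c[:,2]]
L=np.array([(51,99,44),(75,99,44),(75,-99,44),(51,-99,44)]+[(-4,y,31) for y in(96,48,0,-48,-96)]+[(-75,102,12),(-75,-102,12)])/1e3
for u in pj(rk(p,L)): 
    print(u.round(1)); cv2.drawMarker(im,tuple(int(round(v)) for v in u),(255,0,255),0,8,1)
cv2.imwrite("pics/w1.png",im)
E
```

```text
t 2.38 rack x,y,z [-43.4  -1.8 256.3] yawerr deg 0.0 tilt [-0. -0. -1.] F [-0.9 -0.4  0.8] grip 0.0002 q [-0.73  0.08  1.72 -0.    1.34 -0.41]
330.4898325432389 319.2688419150843 246.53522601856386 ['frame', 'fx', 'fy', 'cx', 'cy', 'tool_from_camera'] [[-0.0006, 0.9651, 0.262, 0.0658], [1.0, 0.0007, 0.0001, 0.0003], [-0.0001, 0.262, -0.9651, -0.1181], [0.0, 0.0, 0.0, 1.0]]
[419.6 118. ]
[445.3 118. ]
[427.3 311.1]
[405.3 311.1]
[359.2 122.8]
[357.7 173.1]
[356.4 219.7]
[355.1 263.1]
[353.9 303.6]
[288.2 118.5]
[292.5 301.4]
```

View pics/w1.png

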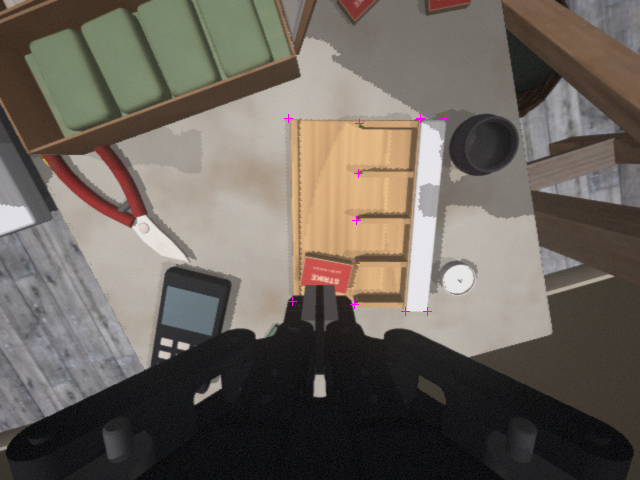

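Wrist view: the projected rack points lie within 1–2 px of the real edges, so the pose is confirmed. Next is the rail, starting at rack y≈84.

Request:
{"method": "arm_command", "body": {"rows": [{"hand": 255,"dp": [22,26.5,0],"yaw": 0},{"hand": 255,"dp": [22,26.5,0],"yaw": 0},{"hand": 255,"dp": [22,26.5,0],"yaw": 0},{"hand": 255,"dp": [20,27,0],"yaw": 0},{"hand": 255,"dp": [0,0,35],"yaw": 0},{"hand": 255,"dp": [0,0,35],"yaw": 0},{"hand": 255,"dp": [0,0,35],"yaw": 0},{"hand": 255,"dp": [0,0,35],"yaw": 0},{"hand": 255,"dp": [0,0,25],"yaw": 0},{"hand": 255,"dp": [0,0,10],"yaw": 0},{"hand": 255,"dp": [0,0,0],"yaw": 0},{"hand": 255,"dp": [0,0,0],"yaw": 0}]}}

```text
time_s: 3.43
tcp_pos: [0.5899, -0.2079, 0.082]
eef_rot: [2.545, 1.842, 0.0]
force: [0.8, -0.2, 1.4]
grip_width: 0.0
```

```bash
python3 -c "
from h import *
st()"
```

```text
t 3.43 rack x,y,z [63.1 80.9 82. ] yawerr deg -0.23 tilt [ 0. -0. -1.] F [ 0.8 -0.2  1.4] grip 0.0 q [-0.53  0.49  1.59 -0.    1.06 -0.21]
```

Request:
{"method": "arm_command", "body": {"rows": [{"hand": 255,"dp": [0,0,8],"yaw": 0},{"hand": 255,"dp": [0,0,3],"yaw": 0},{"hand": 255,"dp": [0,0,2],"yaw": 0},{"hand": 255,"dp": [0,0,1.5],"yaw": 0},{"hand": 255,"dp": [0,0,1.0],"yaw": 0},{"hand": 255,"dp": [0,0,0],"yaw": 0},{"hand": 255,"dp": [0,0,0],"yaw": 0}]}}

```text
time_s: 4.02
tcp_pos: [0.5904, -0.207, 0.0665]
eef_rot: [2.542, 1.844, 0.001]
force: [0.2, -0.3, 2.3]
grip_width: -0.0001
```

```bash
python3 -c "
from h import *
st()"
```

```text
t 4.02 rack x,y,z [63.3 81.9 66.5] yawerr deg -0.12 tilt [ 0.001 -0.001 -1.   ] F [ 0.2 -0.3  2.3] grip -0.0001 q [-0.53  0.51  1.59 -0.    1.04 -0.21]
```

Request:
{"method": "arm_command", "body": {"rows": [{"hand": 255,"dp": [0,0,1],"yaw": 0},{"hand": 255,"dp": [-5,0,0],"yaw": 0},{"hand": 255,"dp": [-5,0,0],"yaw": 0},{"hand": 255,"dp": [-5,0,0],"yaw": 0},{"hand": 255,"dp": [-5,0,0],"yaw": 0},{"hand": 255,"dp": [-5,0,0],"yaw": 0},{"hand": 255,"dp": [-5,0,0],"yaw": 0},{"hand": 255,"dp": [-5,0,0],"yaw": 0},{"hand": 255,"dp": [-5,0,0],"yaw": 0},{"hand": 255,"dp": [-5,0,0],"yaw": 0},{"hand": 255,"dp": [-5,0,0],"yaw": 0},{"hand": 255,"dp": [-5,0,0],"yaw": 0}]}}

```text
time_s: 5.02
tcp_pos: [0.5727, -0.2594, 0.0648]
eef_rot: [-2.543, -1.844, 0.0]
force: [1.4, 1.8, 2.9]
grip_width: -0.0002
```

```bash
python3 -c "
from h import *
st();cv2.imwrite('pics/side2.png',cv2.resize(robot.get_image('side')['frame'][130:290,220:440],None,fx=3,fy=3,interpolation=2))"
```

```text
t 5.02 rack x,y,z [62.6 26.6 64.8] yawerr deg -0.13 tilt [-0.  0. -1.] F [1.4 1.8 2.9] grip -0.0002 q [-0.61  0.52  1.58  0.    1.04 -0.3 ]
```

View pics/side2.png

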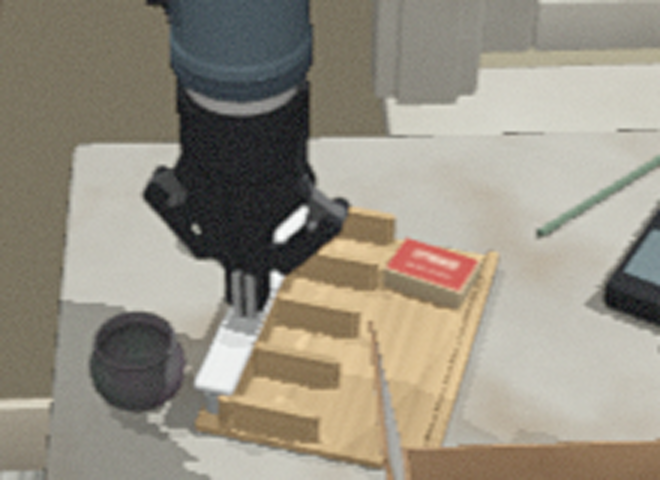

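The fingertips at (245,320) are on the rail behind gap 2 and pressing it; the lateral friction shows in the force. Continuing to gap 3, then lifting.

Request:
{"method": "arm_command", "body": {"rows": [{"hand": 255,"dp": [-5,0,0],"yaw": 0},{"hand": 255,"dp": [-5,0,0],"yaw": 0},{"hand": 255,"dp": [-5,0,0],"yaw": 0},{"hand": 255,"dp": [-5,0,0],"yaw": 0},{"hand": 255,"dp": [-5,0,0],"yaw": 0},{"hand": 255,"dp": [-5,0,0],"yaw": 0},{"hand": 255,"dp": [-5,0,0],"yaw": 0},{"hand": 255,"dp": [-5,0,0],"yaw": 0},{"hand": 255,"dp": [-5,0,0],"yaw": 0},{"hand": 255,"dp": [-5,0,0],"yaw": 0},{"hand": 255,"dp": [0,0,0],"yaw": 0},{"hand": 255,"dp": [0,0,0],"yaw": 0}]}}

```text
time_s: 6.07
tcp_pos: [0.5569, -0.3077, 0.0649]
eef_rot: [2.543, 1.843, -0.002]
force: [-0.9, -1.5, 3.4]
grip_width: -0.0001
```

```bash
python3 -c "
from h import *
st()"
```

```text
t 6.07 rack x,y,z [ 62.5 -24.2  64.9] yawerr deg -0.15 tilt [-0.    -0.002 -1.   ] F [-0.9 -1.5  3.4] grip -0.0001 q [-0.69  0.53  1.56 -0.    1.04 -0.37]
```

Request:
{"method": "arm_command", "body": {"rows": [{"hand": 255,"dp": [0,0,-30],"yaw": 0},{"hand": 255,"dp": [0,0,-30],"yaw": 0},{"hand": 255,"dp": [-21.5,-23.5,0],"yaw": 0},{"hand": 255,"dp": [-21.5,-23.5,0],"yaw": 0},{"hand": 255,"dp": [-21.5,-23.5,0],"yaw": 0},{"hand": 255,"dp": [-21.5,-24,0],"yaw": 0},{"hand": 255,"dp": [0,0,0],"yaw": 0},{"hand": 255,"dp": [0,0,30],"yaw": 0},{"hand": 255,"dp": [0,0,30],"yaw": 0},{"hand": 255,"dp": [0,0,16],"yaw": 0},{"hand": 255,"dp": [0,0,0],"yaw": 0},{"hand": 255,"dp": [0,0,0],"yaw": 0}]}}

```text
time_s: 7.07
tcp_pos: [0.4402, -0.3579, 0.0477]
eef_rot: [-2.541, -1.843, 0.0]
force: [0.5, 0.3, 0.5]
grip_width: 0.0001
```

```bash
python3 -c "
from h import *
st()"
```

```text
t 7.07 rack x,y,z [ -32.9 -108.    47.7] yawerr deg -0.11 tilt [-0.002  0.002 -1.   ] F [0.5 0.3 0.5] grip 0.0001 q [-0.89  0.44  1.75 -0.    0.95 -0.58]
```

Request:
{"method": "arm_command", "body": {"rows": [{"hand": 255,"dp": [0,0,9],"yaw": 0},{"hand": 255,"dp": [5,0,0],"yaw": 0},{"hand": 255,"dp": [5,0,0],"yaw": 0},{"hand": 255,"dp": [5,0,0],"yaw": 0},{"hand": 255,"dp": [5,0,0],"yaw": 0},{"hand": 255,"dp": [5,0,0],"yaw": 0},{"hand": 255,"dp": [5,0,0],"yaw": 0},{"hand": 255,"dp": [5,0,0],"yaw": 0},{"hand": 255,"dp": [5,0,0],"yaw": 0},{"hand": 255,"dp": [5,0,0],"yaw": 0},{"hand": 255,"dp": [5,0,0],"yaw": 0},{"hand": 255,"dp": [0,0,0],"yaw": 0}]}}

```text
time_s: 8.07
tcp_pos: [0.4565, -0.3102, 0.0397]
eef_rot: [-2.542, -1.845, -0.0]
force: [0.3, -0.1, 0.3]
grip_width: 0.0002
```

```bash
python3 - <<'E'
from h import *
st();views()
d=robot.get_image('side')['frame'];cv2.imwrite('pics/side3.png',cv2.resize(d[180:290,260:400],None,fx=5,fy=5,interpolation=2))
E
```

```text
t 8.07 rack x,y,z [-32.3 -57.6  39.7] yawerr deg -0.08 tilt [-0.     0.001 -1.   ] F [ 0.3 -0.1  0.3] grip 0.0002 q [-0.81  0.43  1.79  0.    0.92 -0.5 ]
```

View pics/side3.png

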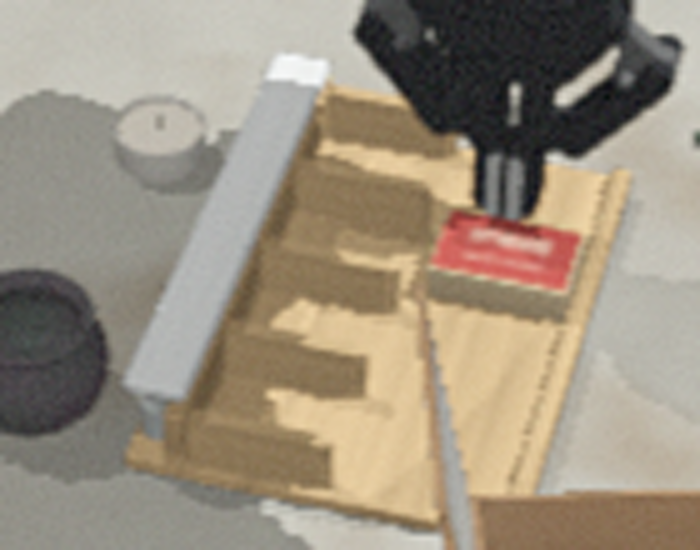

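The box is pushed flush with the finger and looks aligned, with corners at about (452,208), (583,235), (562,290) and (430,265). Computing its rack position.

```bash
cat >> h.py <<'E'
def inv(P):
    p=np.load("rack.npy");c,s=np.cos(p[2]),np.sin(p[2]);return ((P[:,:2]-p[:2])@np.array([[c,-s],[s,c]])*1e3).round(1)
E
python3 - <<'E'
from h import *
views()
P=inv(ray("side",np.array([(452,208),(583,235),(562,290),(430,265)])/5+[260,180]-.4,.024));print(P,P.mean(0))
d=robot.get_image('side')['frame'].astype(int);m=((d[...,2]>130)&(d[...,1]<110)&(d[...,0]<110)).astype('uint8');m[:, :330]=0;m[:215]=0 ;m[250:]=0;m[:,390:]=0
n,l,s,c=cv2.connectedComponentsWithStats(m);print(s,c)
E
```

```text
[[-12.6 -47.1]
 [-65.6 -45.5]
 [-64.2 -12.7]
 [-12.2 -12.7]] [-38.65 -29.5 ]
[[     0      0    640    480 307036]
 [   342    219      1      1      1]
 [   348    222     28     15    163]] [[319.47798304 239.50555961]
 [342.         219.        ]
 [360.83435583 229.15337423]]
```

Request:
{"method": "arm_command", "body": {"rows": [{"hand": 255,"dp": [2.5,0,0],"yaw": 0},{"hand": 255,"dp": [2,0,0],"yaw": 0},{"hand": 255,"dp": [0,0,0],"yaw": 0},{"hand": 255,"dp": [-6,0,0],"yaw": 0},{"hand": 255,"dp": [-6,0,0],"yaw": 0},{"hand": 255,"dp": [0,0,-25],"yaw": 0},{"hand": 255,"dp": [0,0,-25],"yaw": 0},{"hand": 255,"dp": [0,-32,0],"yaw": 0},{"hand": 255,"dp": [0,-32,0],"yaw": 0},{"hand": 255,"dp": [20,0,0],"yaw": 0},{"hand": 255,"dp": [21,0,0],"yaw": 0},{"hand": 255,"dp": [0,0,0],"yaw": 0}]}}

```text
time_s: 9.37
tcp_pos: [0.4054, -0.2574, 0.0896]
eef_rot: [-2.542, -1.843, -0.001]
force: [-0.2, 0.4, -0.7]
grip_width: 0.0001
```

```bash
python3 - <<'E'
from h import *
views();st()
d=robot.get_image('top')['frame'];cv2.imwrite('pics/top4.png',cv2.resize(d[170:318,300:440],None,fx=4,fy=4,interpolation=2))
E
```

```text
t 9.47 rack x,y,z [-95.8 -25.3  90. ] yawerr deg -0.06 tilt [ 0.    -0.001 -1.   ] F [ 0.4 -0.3 -0.4] grip -0.0001 q [-0.82  0.2   1.96 -0.    0.98 -0.5 ]
```

View pics/top4.png

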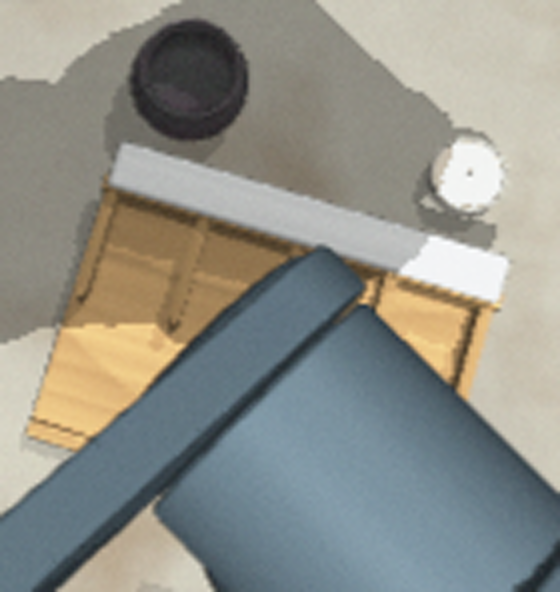

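The top view is blocked by the arm; the votive and tealight haven't moved. I'll use the side and wrist views instead.

```bash
python3 - <<'E'
from h import *
views();st()
d=robot.get_image('side')['frame'];a=cv2.resize(d[200:260,310:390],None,fx=6,fy=6,interpolation=2)
w=robot.get_image('wrist')['frame'][80:400,160:640];cv2.imwrite('pics/m5.png',np.vstack([np.pad(a,((0,0),(0,0),(0,0)))[:240],w[:320]]) if a.shape[1]==w.shape[1] else w)
E
```

```text
t 9.62 rack x,y,z [-95.5 -26.   90. ] yawerr deg -0.15 tilt [ 0.    -0.001 -1.   ] F [ 0.7 -0.4 -0.1] grip -0.0001 q [-0.82  0.2   1.96 -0.    0.98 -0.5 ]
```

View pics/m5.png

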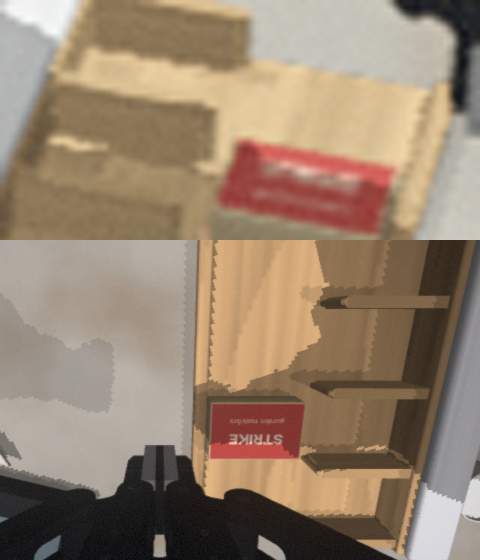

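```bash
python3 - <<'E'
from h import *
s,M=st();d=robot.get_image('wrist');T=np.array(d["tool_from_camera"]);R=M@T[:3,:3];t=M@T[:3,3]+s["tcp_pos"]
def wr(uv,z):
    uv=np.array(uv,float);v=np.c_[(uv[:,0]-d["cx"])/d["fx"],-(uv[:,1]-d["cy"])/d["fy"],-np.ones(len(uv))]@R.T
    return inv(t+v*((z-t[2])/v[:,2])[:,None])
b=wr([(370,242),(463,242),(460,298),(372,298)],.024);print(b,b.mean(0));print(wr([(478,142),(465,228),(463,298)],.03))
E
```

```text
t 9.72 rack x,y,z [-95.7 -25.8  89.8] yawerr deg -0.16 tilt [ 0. -0. -1.] F [-0.3 -0.6 -0.6] grip 0.0001 q [-0.82  0.2   1.96 -0.    0.98 -0.5 ]
[[-66.2  -7.4]
 [-12.7  -7.6]
 [-10.7 -42.4]
 [-63.7 -42.2]] [-38.325 -24.9  ]
[[-13.6  47. ]
 [-15.2   1.9]
 [-11.7 -39.8]]
```

Box centre is at rack (-38,-25), square to the gap. Lowering the closed fingers in front of it and pushing in.

Request:
{"method": "arm_command", "body": {"rows": [{"hand": 255,"dp": [1,0,24],"yaw": 0},{"hand": 255,"dp": [0,0,23],"yaw": 0},{"hand": 255,"dp": [0,0,0],"yaw": 0},{"hand": 255,"dp": [0,5,0],"yaw": 0},{"hand": 255,"dp": [0,5,0],"yaw": 0},{"hand": 255,"dp": [0,5,0],"yaw": 0},{"hand": 255,"dp": [0,5,0],"yaw": 0},{"hand": 255,"dp": [0,5,0],"yaw": 0},{"hand": 255,"dp": [0,5,0],"yaw": 0},{"hand": 255,"dp": [0,5,0],"yaw": 0},{"hand": 255,"dp": [0,0,0],"yaw": 0}]}}

```text
time_s: 10.68
tcp_pos: [0.4406, -0.27, 0.0432]
eef_rot: [2.542, 1.844, 0.0]
force: [-0.6, -0.3, 0.5]
grip_width: 0.0
```

```bash
python3 - <<'E'
from h import *
st()
w=robot.get_image('wrist')['frame'][40:400,160:640];cv2.imwrite('pics/w6.png',w)
E
```

```text
t 10.68 rack x,y,z [-59.7 -24.3  43.2] yawerr deg -0.1 tilt [ 0.001 -0.001 -1.   ] F [-0.6 -0.3  0.5] grip 0.0 q [-0.78  0.36  1.89  0.    0.9  -0.46]
```

View pics/w6.png

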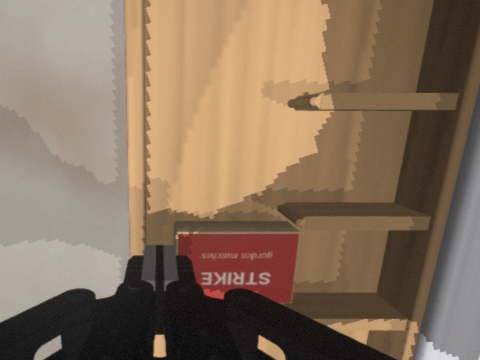

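The box (180–298, 232–302) is entering gap_c between the noses at rows ~208 and ~303. Continuing.

Request:
{"method": "arm_command", "body": {"rows": [{"hand": 255,"dp": [0,4,0],"yaw": 0},{"hand": 255,"dp": [0,4,0],"yaw": 0},{"hand": 255,"dp": [0,4,0],"yaw": 0},{"hand": 255,"dp": [0,4,0],"yaw": 0},{"hand": 255,"dp": [0,4,0],"yaw": 0},{"hand": 255,"dp": [0,4,0],"yaw": 0},{"hand": 255,"dp": [0,4,0],"yaw": 0},{"hand": 255,"dp": [0,4,0],"yaw": 0},{"hand": 255,"dp": [0,3,0],"yaw": 0},{"hand": 255,"dp": [0,0,0],"yaw": 0}]}}

```text
time_s: 11.57
tcp_pos: [0.4734, -0.2807, 0.0429]
eef_rot: [2.543, 1.844, 0.0]
force: [-0.1, -0.3, 0.1]
grip_width: 0.0001
```

```bash
python3 - <<'E'
from h import *
st()
E
```

```text
t 11.57 rack x,y,z [-25.3 -24.3  42.9] yawerr deg -0.12 tilt [ 0.001 -0.    -1.   ] F [-0.1 -0.3  0.1] grip 0.0001 q [-0.75  0.42  1.8   0.    0.93 -0.44]
```

Not at the back yet; pushing in 2 mm then 1 mm steps until the force rises.

Request:
{"method": "arm_command", "body": {"rows": [{"hand": 255,"dp": [0,2,0],"yaw": 0},{"hand": 255,"dp": [0,2,0],"yaw": 0},{"hand": 255,"dp": [0,1,0],"yaw": 0},{"hand": 255,"dp": [0,1,0],"yaw": 0},{"hand": 255,"dp": [0,0,0],"yaw": 0}]}}

```text
time_s: 11.98
tcp_pos: [0.4786, -0.2823, 0.0428]
eef_rot: [2.543, 1.844, 0.0]
force: [0.3, 0.4, -0.8]
grip_width: -0.0
```

Request:
{"method": "arm_command", "body": {"rows": [{"hand": 255,"dp": [0,1,0],"yaw": 0},{"hand": 255,"dp": [0,0,0],"yaw": 0}]}}

```text
time_s: 12.15
tcp_pos: [0.4794, -0.2826, 0.0428]
eef_rot: [2.543, 1.844, 0.0]
force: [-0.5, 0.1, 0.4]
grip_width: 0.0002
```

Request:
{"method": "arm_command", "body": {"rows": [{"hand": 255,"dp": [0,1,0],"yaw": 0},{"hand": 255,"dp": [0,0,0],"yaw": 0}]}}

```text
time_s: 12.32
tcp_pos: [0.4804, -0.2829, 0.0428]
eef_rot: [2.543, 1.844, 0.0]
force: [0.2, 0.0, 1.1]
grip_width: -0.0005
```

```bash
python3 - <<'E'
from h import *
st()
E
```

```text
t 12.32 rack x,y,z [-17.9 -24.3  42.8] yawerr deg -0.13 tilt [ 0. -0. -1.] F [0.2 0.  1.1] grip -0.0005 q [-0.75  0.43  1.78  0.    0.93 -0.43]
```

Request:
{"method": "arm_command", "body": {"rows": [{"hand": 255,"dp": [0,1,0],"yaw": 0},{"hand": 255,"dp": [0,1,0],"yaw": 0},{"hand": 255,"dp": [0,0,0],"yaw": 0}]}}

```text
time_s: 12.57
tcp_pos: [0.4824, -0.2836, 0.0428]
eef_rot: [2.543, 1.844, 0.0]
force: [-0.6, -0.3, 1.2]
grip_width: 0.0001
```

Request:
{"method": "arm_command", "body": {"rows": [{"hand": 255,"dp": [0,1,0],"yaw": 0},{"hand": 255,"dp": [0,0,0],"yaw": 0}]}}

```text
time_s: 12.73
tcp_pos: [0.4833, -0.2839, 0.0428]
eef_rot: [2.543, 1.844, 0.0]
force: [0.4, 0.1, 0.3]
grip_width: 0.0001
```

```bash
python3 - <<'E'
from h import *
st()
w=robot.get_image('wrist')['frame'][40:400,160:640];s=cv2.resize(robot.get_image('side')['frame'][190:270,270:366],None,fx=5,fy=5,interpolation=2)[:240*0+400];cv2.imwrite('pics/w7.png',cv2.resize(np.hstack([w,np.pad(s[:360],((0,360-min(360,len(s))),(0,0),(0,0)))]),(800,300)))
E
```

```text
t 12.73 rack x,y,z [-14.8 -24.3  42.8] yawerr deg -0.12 tilt [ 0. -0. -1.] F [0.4 0.1 0.3] grip 0.0001 q [-0.74  0.43  1.77  0.    0.94 -0.43]
```

View pics/w7.png

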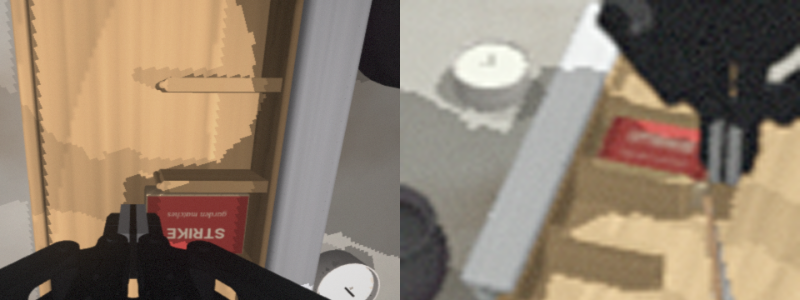

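The box is in gap_c but still a few mm from the back wall: its edge is at ~250 and the wall at ~265. Continuing.

Request:
{"method": "arm_command", "body": {"rows": [{"hand": 255,"dp": [0,1,0],"yaw": 0},{"hand": 255,"dp": [0,1,0],"yaw": 0},{"hand": 255,"dp": [0,0,0],"yaw": 0}]}}

```text
time_s: 13.08
tcp_pos: [0.4853, -0.2845, 0.0428]
eef_rot: [2.543, 1.844, 0.0]
force: [0.8, -0.2, -1.1]
grip_width: -0.0001
```

Request:
{"method": "arm_command", "body": {"rows": [{"hand": 255,"dp": [0,1,0],"yaw": 0},{"hand": 255,"dp": [0,0,0],"yaw": 0}]}}

```text
time_s: 13.25
tcp_pos: [0.4862, -0.2848, 0.0428]
eef_rot: [2.543, 1.844, 0.0]
force: [-0.1, -0.9, -0.5]
grip_width: 0.0001
```

Request:
{"method": "arm_command", "body": {"rows": [{"hand": 255,"dp": [0,1,0],"yaw": 0},{"hand": 255,"dp": [0,0,0],"yaw": 0}]}}

```text
time_s: 13.42
tcp_pos: [0.4871, -0.2851, 0.0428]
eef_rot: [2.543, 1.844, 0.0]
force: [-0.3, 0.6, -0.5]
grip_width: -0.0002
```

Request:
{"method": "arm_command", "body": {"rows": [{"hand": 255,"dp": [0,1,0],"yaw": 0},{"hand": 255,"dp": [0,0,0],"yaw": 0}]}}

```text
time_s: 13.58
tcp_pos: [0.4879, -0.2852, 0.0427]
eef_rot: [-2.543, -1.844, 0.0]
force: [-0.1, 0.9, 0.1]
grip_width: 0.0001
```

Request:
{"method": "arm_command", "body": {"rows": [{"hand": 255,"dp": [0,1,0],"yaw": 0},{"hand": 255,"dp": [0,0,0],"yaw": 0}]}}

```text
time_s: 13.75
tcp_pos: [0.4881, -0.2852, 0.0426]
eef_rot: [-2.541, -1.843, 0.002]
force: [-4.4, 1.8, 3.7]
grip_width: 0.0002
```

Request:
{"method": "arm_command", "body": {"rows": [{"hand": 255,"dp": [0,1,0],"yaw": 0},{"hand": 255,"dp": [0,0,0],"yaw": 0}]}}

```text
time_s: 13.92
tcp_pos: [0.4882, -0.2853, 0.0426]
eef_rot: [-2.54, -1.843, 0.003]
force: [-8.6, 2.3, 8.0]
grip_width: -0.0003
```

```bash
python3 - <<'E'
from h import *
st()
E
```

```text
t 13.92 rack x,y,z [ -9.7 -24.1  42.6] yawerr deg -0.1 tilt [-0.004  0.002 -1.   ] F [-8.6  2.3  8. ] grip -0.0003 q [-0.74  0.45  1.75 -0.    0.94 -0.42]
```

The force has risen to 9 N against the wall, and the finger face at rack x≈-4 matches the box being home. Backing off, lifting and checking.

Request:
{"method": "arm_command", "body": {"rows": [{"hand": 255,"dp": [0,-4,0],"yaw": 0},{"hand": 255,"dp": [0,-8,0],"yaw": 0},{"hand": 255,"dp": [0,-12,0],"yaw": 0},{"hand": 255,"dp": [0,0,-35],"yaw": 0},{"hand": 255,"dp": [0,0,-35],"yaw": 0},{"hand": 255,"dp": [0,0,-35],"yaw": 0},{"hand": 255,"dp": [0,0,-35],"yaw": 0},{"hand": 255,"dp": [-35,-15,0],"yaw": 0},{"hand": 255,"dp": [-35,-15,0],"yaw": 0},{"hand": 255,"dp": [-35,-15,0],"yaw": 0},{"hand": 255,"dp": [-35,-15,0],"yaw": 0},{"hand": 255,"dp": [0,0,0],"yaw": 0}]}}

```text
time_s: 14.92
tcp_pos: [0.3627, -0.3976, 0.1833]
eef_rot: [2.546, 1.836, -0.004]
force: [0.1, -1.0, 0.3]
grip_width: 0.0001
```

```bash
python3 - <<'E'
from h import *
views();st()
d=robot.get_image('top')['frame'];s=robot.get_image('side')['frame']
a=cv2.resize(d[170:318,300:440],(378,400),interpolation=2);b=cv2.resize(s[180:290,240:345],(382,400),interpolation=2)
cv2.imwrite('pics/f8.png',np.hstack([a,b]))
E
```

```text
t 15.02 rack x,y,z [ -93.  -165.3  182.8] yawerr deg -0.32 tilt [ 0.001 -0.    -1.   ] F [ 0.4 -0.4  0.1] grip 0.0001 q [-1.04  0.18  1.77  0.    1.19 -0.72]
```

View pics/f8.png

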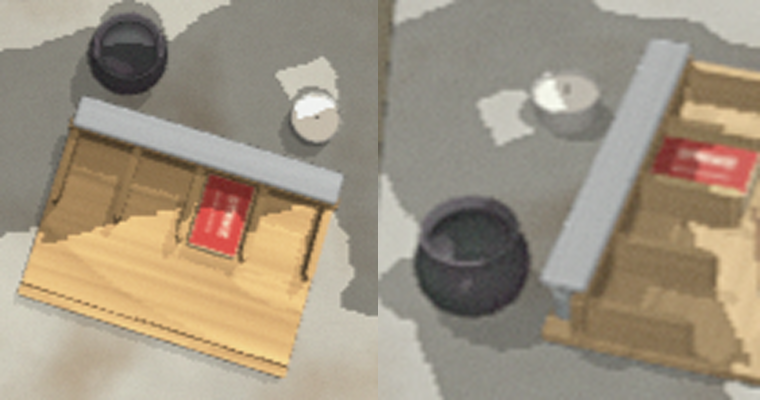

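The box sits in the third gap, back edge at the wall, and the votive and tealight are where they started. I'll check the depth numerically, then hand in.

```bash
python3 - <<'E'
from h import *
views()
print(inv(ray("top",np.array([(187,243),(236,258),(257,183),(207,173)])/2.7+[300,170]-.3,.024)))
print(robot.job_done())
E
```

```text
[[ -3.6  -6.3]
 [ -3.6 -43.2]
 [ 54.1 -42.8]
 [ 50.5  -5.8]]
the job is handed in; nothing more can be done
None
```

The matchbox is home in the third gap from the votive (gap_c), and I've handed the job in after about 15 s of the 64 s allowed.

- **Rail:** with the fingers shut, I ran the fingertips along the back rail from the votive end (rack y 82) to the third gap (y -24). I kept it pressed about 2.5–4 mm, at roughly 2–3.5 N, the whole way.
- **Matchbox:** I pushed it sideways along the lane until it was square in front of the gap. I then pushed it in from the front until the force rose to about 9 N against the back wall, without pinching or lifting it.

**Last checks:**
- The final top picture puts the box's front edge at rack x about -3.6 mm; fully home is -4 mm.
- Its back edge read 50.5 and 54.1 mm at the two corners, against the wall at 51 mm. The second is measurement scatter behind the rail's overhang.
- The box sits between y -6 and -43, inside the gap.
- The votive and tealight were where they started, and the arm was clear of everything.
- I did not look at the mug again at the end, but the arm never went near it.
- While the box was being pressed home, the force also showed about 8 N upward, which I did not explain. The box was flat in the final pictures.

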